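Isolator, then interlocked selector, on the lid line's control box

ROBOT

A 7-joint arm with a two-finger parallel gripper is mounted at the origin on the work surface. World frame = base frame: x ahead of the robot, y to its left, z up, the work surface at z = 0. Lengths are in mm, angles in rad, forces in N, time in s.
With the tool pointing down it reaches from about 425 to 875 mm from the base axis. Payload 8.4 kg.
Tool frame: the origin (TCP) lies midway between the tips of the shut fingers; the grasp point (between the pads) lies 19 mm behind it; z points along the fingers, y is the line along which they close (so a half turn about z gives the same grasp; the last joint's range is limited). The gripper opens to 87 mm and grips with 3 to 60 N. Pads are 19 mm wide; open, the fingers measure 117 mm over their backs; the gripper's body (75 mm by 190 mm) begins 51 mm behind the grasp point.
Start: joints at [-1.4, 0.333, 0.04, 1.465, -0.013, 1.343, -0.059], TCP at [173.252, 626.456, 222.546] pointing down, gripper open.
Joint ranges: [-2.58, 2.58], [-0.38, 2.09], [-1.3, 1.39], [0.25, 2.4], [-1.5, 4.64], [0.08, 2.09], [-2.65, 2.65]. Speed limits (rad/s): [2.22, 2.22, 2.79, 2.79, 3.14, 3.14, 3.14].

INTERFACE

Orientations are given as a unit quaternion [w, x, y, z].
In Python, from plant import ctrl gives the robot as it stands.
- The arm moves only by the shell command python3 -m crank 'ROWS'. ROWS is text: rows parted by semicolons, each of 7 numbers parted by spaces: the shift along the tool's x, y, z as a fraction of full scale, then the turn, a rotation vector about the tool's x, y, z as a fraction of full scale, then the opening, from 0 (shut) to 1 (fully open). A call has 1 to 8 rows; each row is the pose to reach, as a shift and turn from the pose commanded when the call began, along the tool's axes at that moment; what a row does not reach only later rows make up. Full scale, the value 1, is 800 mm for a shift and 45 degrees for a turn. A row lasts 1/8 s, in which the tool goes at most 62.5 mm and 10.7 degrees, less where a joint would pass 70% of its speed; a pose out of reach is approached as far as the arm can. A call with a number of a shift or a turn outside -1 to 1 is refused whole. A call with a gripper value outside its range is refused whole. The fingers move at their own pace and stop on an object; the grip force is fixed at half the most. Time passes only in rows, so rows that repeat a pose let the fingers close. It gives the time, the measured TCP pose, the force, the opening and the grip force at its end, in the units of the state.
- ctrl.sense(): the state, without advancing time (a new reading comes with each control period).
- ctrl.camera(name): name is "scene" or "top" or "wrist"; returns the picture (400x640x3 uint8, blue, green, red); there is no depth.
- ctrl.get_calibration(name): a dict with "fx", "fy", "cx", "cy" (pixels), "T" (4x4, takes a point from camera to world coordinates); the wrist camera has in their place "mount" (4x4, takes a point from camera to tool coordinates, whose origin is the TCP and whose axes are the flange's). Camera axes: x right, y down, z forward; pixel columns grow to the right and rows downward; lengths in mm; the calibration is good to about 2 mm. A picture is of the moment at which its call begins: read the wrist's pose just before it. get_calibration takes no time and is no camera call.
- ctrl.job_done(): hands the job in; it is judged then, once.
The state is a dict: "time": time; "q": joint angles; "qvel": joint speeds; "joint_torque": joint torques, N m; "position": TCP position; "tool_rot": TCP orientation; "contact_force": force on the tool from outside, world axes, zero at the start; "torque": the same for the moment, N m; "width": opening from 0.0 (shut) to 1.0 (fully open); "grasp_force": force on a finger pad.
Only numpy, scipy, OpenCV 4.12 (cv2) and the standard library are available. Lean on these libraries where they do the work, as an engineer would, in place of code of your own. Each camera call takes 0.05 s, during which the arm holds its last target. There are 200 camera calls.

TASK

Put the lid conveyor back in run: on the long control box with two handles, turn the isolator (the long bar handle) clockwise to its stop, which swings its metal quadrant out of the way, and then turn the selector (the short bar handle beside it) clockwise to its stop. Leave the lone handle on the separate square box alone.

Things in the scene. Friction and masses are not known exactly. Their poses are not given: they have to be found in the camera images.
- isolator_grip (a point): isolator: black bar handle 76 long, 16 thick, 40 tall, over a flat 60-degree metal quadrant (radius 66) that turns with it, on a fixed grey box 150 x 250 x 70 high. Point: on the turning axis, about 118 over the table, 12 below the bar's top, 28 above its underside, 37 above the quadrant (all mm). Bar along the point's y axis (pinch across x), z up; the frame turns with the handle.
- isolator (a joint): isolator angle, rad: 0 to 1.22 (70 degrees), growing clockwise seen from above, hard stops at both ends. Starts at 0 to 0.3, its quadrant then reaching towards the selector and blocking it; the selector is free only past about 0.96. Stays where it is left; takes about 0.2 N m.
- selector_grip (a point): selector: black bar handle 52 long, 14 thick, 40 tall, over a metal quadrant of its own, on the same grey box, 120 from the isolator axis to axis. Point: on the turning axis, about 118 over the table, 12 below the bar's top, 28 above its underside, 37 above the quadrant (all mm). Bar along the point's y axis (pinch across x), z up; the frame turns with the handle.
- selector (a joint): selector angle, rad: 0 to 1.22 (70 degrees), growing clockwise seen from above, hard stops at both ends. Starts at 0 to 0.06; until the isolator is turned it is blocked at about 0.11, where its quadrant meets the isolator's rim. Stays where it is left; takes about 0.2 N m.
- feed_nose (a point): bystander to leave alone: one end of the bar (64 x 15 x 40 mm, black) of the lone handle, over a round metal disc, on a separate fixed grey box 130 x 130 x 70 mm. The point lies 32 mm from that handle's axis, along its own -y axis, about 118 mm over the table.

How it is judged:
By the outcome, as a careful person would: the job done as asked, in the order asked, and still so for the second after the job is handed in, with the robot touching nothing.
It also fails if it takes over 54 s, if anything falls off the work surface, if the arm or the gripper's body presses on something with over 40 N, if the wrist force passes 120 N, or if a joint passes its speed limit or range.

## Working session

There is one attempt and no reset: what is moved stays moved. The work goes in short steps, Python scripts to look and compute and a shell command to move; the robot and the scene stay as the last step left them, time stands still between calls to the robot, and variables do not carry over. Pictures are saved under pics/ and viewed, at most 10 in all, crops included, and the job is handed in when it is done.

```bash
mkdir -p pics; ls
python3 - <<'E'
from plant import ctrl
import cv2,numpy as np
s=ctrl.sense();print(s)
for n in("top","scene"):
    cv2.imwrite(f"pics/{n}0.png",ctrl.camera(n));c=ctrl.get_calibration(n);print(n,c)
print(ctrl.get_calibration("wrist"))
E
```

```text
pics
{'time': 0.0, 'q': array([-1.40019011,  0.33391958,  0.03986761,  1.46630263, -0.01341397,
        1.34331581, -0.0584938 ]), 'qvel': array([ 0.0001532 ,  0.00171255, -0.00049753, -0.00113647,  0.00087376,
        0.00105831, -0.00025339]), 'joint_torque': array([ 2.15745399e-04, -6.56363010e+01,  1.33531272e+00, -4.03806496e+01,
       -5.98644954e-02,  4.47983807e-02,  1.77708653e-04]), 'position': array([173.14431957, 626.00414024, 221.63824168]), 'tool_rot': array([-6.40075587e-05,  1.34498586e-01,  9.90913430e-01, -8.37256287e-04]), 'contact_force': array([ 0.71347202,  0.57773974, -0.43598563]), 'torque': array([-0.00098172, -0.04840812,  0.01490643]), 'grasp_force': 0.0, 'width': 1.0020943274155503}
top {'fx': 397.7235865077199, 'fy': 397.7235865077199, 'cx': 319.5440074557661, 'cy': 195.44061280516596, 'T': array([[ 7.63599847e-03, -9.87785040e-01,  1.55635491e-01,
         3.66501474e+02],
       [-9.99800656e-01, -4.67028517e-03,  1.94122718e-02,
        -1.28704383e+01],
       [-1.84482895e-02, -1.55752698e-01, -9.87623794e-01,
         1.04772732e+03],
       [ 0.00
[... 281 characters left out ...]
 7.29192914e-01, -4.74048177e-01,  4.93513951e-01,
        -6.13645387e+02],
       [ 9.33317196e-03, -7.14230055e-01, -6.99848784e-01,
         9.87497970e+02],
       [ 0.00000000e+00,  0.00000000e+00,  0.00000000e+00,
         1.00000000e+00]])}
{'fx': 356.5720004302355, 'fy': 356.5720004302355, 'cx': 315.9010793400503, 'cy': 197.4737994649541, 'mount': array([[ 3.48403890e-04, -9.64163836e-01, -2.65307324e-01,
         7.35715862e+01],
       [ 9.99999928e-01,  2.96652258e-04,  2.35132924e-04,
         6.59717120e-01],
       [-1.48002646e-04, -2.65307387e-01,  9.64163870e-01,
        -1.61969478e+02],
       [ 0.00000000e+00,  0.00000000e+00,  0.00000000e+00,
         1.00000000e+00]])}
```

View pics/top0.png

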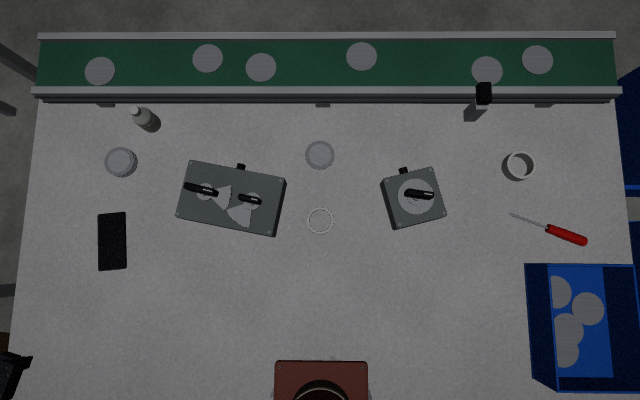

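View pics/scene0.png

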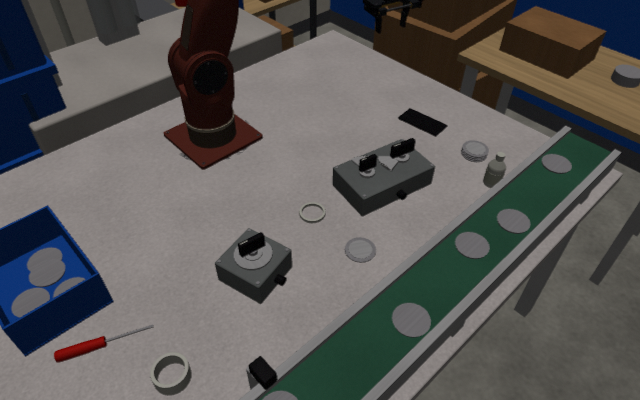

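The top view shows the long box at about (230,198), with the isolator bar near (201,189) and the selector near (250,199). The lone handle is at (417,195). I'll zoom in on the long box.

Run:
```python
import cv2
a=cv2.imread("pics/top0.png")[150:245,165:295]
a=cv2.convertScaleAbs(cv2.resize(a,None,fx=6,fy=6,interpolation=cv2.INTER_CUBIC),alpha=1.8)
cv2.imwrite("pics/crop0.png",a)
```

```text
(no output)
```

View pics/crop0.png

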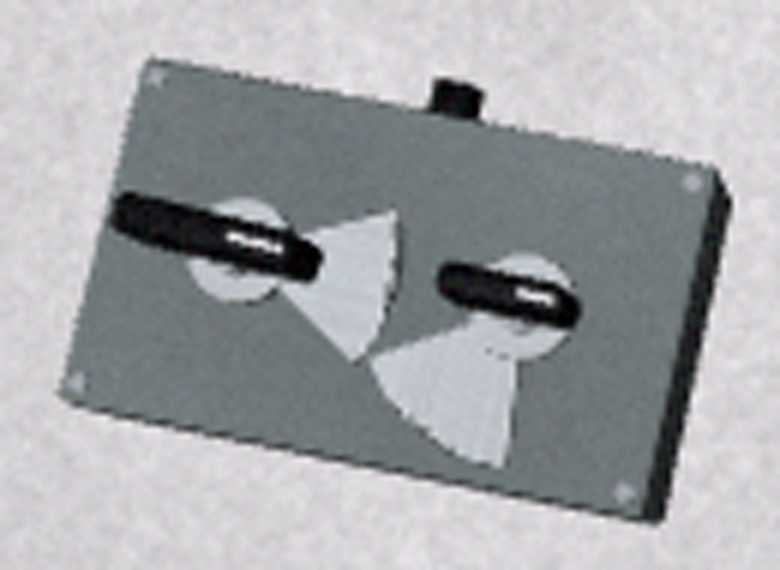

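The crop shows the isolator hub at about (240,250) and its bar from (113,210) to (322,262). The selector hub is at about (525,308), with its bar from (440,280) to (580,308). The isolator's quadrant blocks the selector.

```bash
cat > h.py <<'E'
import numpy as np
from plant import ctrl
from scipy.spatial.transform import Rotation as R
def ray(c,T,u,v,z):
    d=T[:3,:3]@[(u-c["cx"])/c["fx"],(v-c["cy"])/c["fy"],1];o=T[:3,3]
    return o+d*(z-o[2])/d[2]
def top(u,v,z):
    c=ctrl.get_calibration("top");return ray(c,c["T"],u,v,z)
def tool(): # tool pose
    s=ctrl.sense();return s,R.from_quat(np.roll(s["tool_rot"],-1))
def togo(p,yawdir=None):
    "shift fractions in tool axes to reach p; turn about tool z (fraction of 45deg) so tool y is along yawdir (world xy)"
    s,r=tool();sh=r.inv().apply(np.array(p)-s["position"])/800
    print("t",s["time"],"shift",sh.round(4))
    # residual rotation to pointing down with tool y along yawdir, both half turns
    for sg in(1,-1):
        y=np.array([*(sg*np.array(yawdir)),0]);y/=np.linalg.norm(y);z=np.array([0,0,-1.]);x=np.cross(y,z)
        rv=(r.inv()*R.from_matrix(np.c_[x,y,z])).as_rotvec()
        print("turn/45deg",(rv/np.deg2rad(45)).round(3),"deg",np.rad2deg(np.linalg.norm(rv)).round(1))
E
python3 - <<'E'
from h import *
P=lambda u,v,z:top(165+(u+.5)/6-.5,150+(v+.5)/6-.5,z)
for n,u,v,z in [("c1",148,58,70),("c2",718,168,70),("c3",655,522,70),("c4",62,400,70),("isohub",240,250,80),("selhub",525,308,80),("isoL",115,208,128),("isoR",320,255,128),("selL",442,277,128),("selR",578,302,128)]: print(n,P(u,v,z).round(1))
E
```

```text
c1 [612.1 338.2  70. ]
c2 [565.6  95.3  70. ]
c3 [417.8 118.   70. ]
c4 [466.5 365.5  70. ]
isohub [528.2 291.5  80. ]
selhub [504.5 172.4  80. ]
isoL [536.7 326.9 128. ]
isoR [518.3 244.7 128. ]
selL [509.8 196.3 128. ]
selR [500.2 142.6 128. ]
```

Run:
```python
from h import *
togo([527.5,288.5,215],[.976,-.218])
```

```text
t 0.1 shift [-0.5394 -0.2886  0.0089]
turn/45deg [-1.000e-03  2.000e-03  1.936e+00] deg 87.1
turn/45deg [-2.000e-03 -1.000e-03 -2.064e+00] deg 92.9
```

```bash
python3 -m crank '-0.07 -0.037 0 0 0 0.16 1; -0.14 -0.074 0 0 0 0.33 1; -0.21 -0.111 0 0 0 0.5 1; -0.28 -0.148 0 0 0 0.66 1; -0.35 -0.185 0 0 0 0.82 1; -0.42 -0.222 0 0 0 0.97 1; -0.48 -0.258 0 0 0 0.97 1; -0.5394 -0.2886 0.0089 0 0 0.97 1'
python3 - <<'E'
from h import *
togo([527.5,288.5,215],[.976,-.218])
E
```

```text
time: 1.1
position: [529.1, 286.9, 215.8]
tool_rot: [0.0, 0.494, 0.87, 0.0]
contact_force: [0.4, 0.6, 0.7]
width: 0.998
grasp_force: 0.0
t 1.1 shift [ 0.0028 -0.0007  0.001 ]
turn/45deg [ 0.001 -0.     0.965] deg 43.4
turn/45deg [ 0.000e+00  1.000e-03 -3.035e+00] deg 136.6
```

```bash
python3 -m crank '0 0 0 0 0 0.2 1; 0 0 0 0 0 0.4 1; 0 0 0 0 0 0.6 1; 0 0 0 0 0 0.8 1; 0 0 0 0 0 0.965 1; 0 0 0 0 0 0.965 1'
python3 - <<'E'
from h import *
import cv2
s,r=tool();print(s["position"],s["tool_rot"],s["q"].round(2))
cv2.imwrite("pics/w1.png",cv2.convertScaleAbs(ctrl.camera("wrist"),alpha=1.6))
E
```

```text
time: 1.85
position: [527.4, 288.8, 215.1]
tool_rot: [0.0, 0.78, 0.626, -0.0]
contact_force: [-0.4, 1.0, -0.4]
width: 0.998
grasp_force: 0.0
[527.37091681 288.83420334 215.0665013 ] [ 3.81491687e-05  7.79790254e-01  6.26040738e-01 -3.90568950e-04] [-0.99  0.25  0.5   1.62 -0.12  1.3  -0.69]
```

View pics/w1.png

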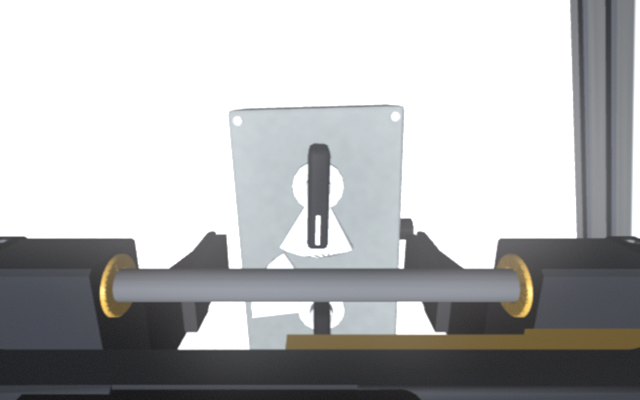

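The wrist view shows the isolator bar upright from (318,145) to (317,248). Its hub disc is centred at about (318,186) and its quadrant points down. The top box corners are at (231,110) and (403,106).

Run:
```python
from h import *
c=ctrl.get_calibration("wrist");s,r=tool();M=np.eye(4);M[:3,:3]=r.as_matrix();M[:3,3]=s["position"];T=M@c["mount"]
for n,u,v,z in[("hub",318,186,79),("top",318.5,145,128),("bot",317,248,128),("c1",231,110,70),("c2",403,106,70),("hub2",321,311,79)]:
    p=ray(c,T,u,v,z);print(n,p.round(1),(r.inv().apply(p-s["position"])).round(1))
```

```text
hub [528.4 290.1  79. ] [  1.4   0.8 136.1]
top [537.3 330.3 128. ] [42.6  0.8 87.1]
bot [519.8 254.9 128. ] [-34.8  -0.1  87.2]
c1 [470.7 367.4  70. ] [ 64.6 -72.1 145.1]
c2 [611.8 339.9  70. ] [ 67.9  71.6 145.1]
hub2 [505.3 170.   79. ] [-120.8    3.9  136.2]
```

```bash
python3 -m crank '0.003 0.0006 0.04 0 0 0 0.7; 0.003 0.0006 0.08 0 0 0 0.5; 0.003 0.0006 0.12 0 0 0 0.5; 0.003 0.0006 0.145 0 0 0 0.5; 0.003 0.0006 0.145 0 0 0 0; 0.003 0.0006 0.145 0 0 0 0; 0.003 0.0006 0.145 0 0 0 0; 0.003 0.0006 0.145 0 0 0 0'
```

```text
time: 2.9
position: [529.5, 291.3, 100.4]
tool_rot: [0.0, 0.78, 0.626, 0.001]
contact_force: [3.2, 0.5, -2.1]
width: 0.181
grasp_force: 30.0
```

```bash
python3 -m crank '0 0 0 0 0 0.1 0; 0 0 0 0 0 0.2 0; 0 0 0 0 0 0.3 0; 0 0 0 0 0 0.4 0; 0 0 0 0 0 0.5 0; 0 0 0 0 0 0.6 0; 0 0 0 0 0 0.7 0; 0 0 0 0 0 0.8 0'; python3 -c "
from h import *
print(ctrl.sense()['torque'])"
```

```text
time: 3.9
position: [530.3, 290.8, 100.4]
tool_rot: [0.0, 0.936, 0.353, 0.002]
contact_force: [6.0, -1.2, -0.3]
width: 0.183
grasp_force: 30.0
[-0.35256888 -1.03178137  0.15612354]
```

```bash
python3 -m crank '0 0 0 0 0 0.12 0; 0 0 0 0 0 0.24 0; 0 0 0 0 0 0.36 0; 0 0 0 0 0 0.48 0; 0 0 0 0 0 0.6 0; 0 0 0 0 0 0.7 0; 0 0 0 0 0 0.8 0; 0 0 0 0 0 0.85 0'; python3 -c "
from h import *
s,r=tool();print(s['torque'],np.rad2deg(np.arctan2(*r.as_matrix()[1::-1,1])))"
```

```text
time: 4.9
position: [530.2, 289.9, 100.4]
tool_rot: [0.001, 1.0, 0.027, 0.001]
contact_force: [2.8, -5.2, 2.9]
width: 0.198
grasp_force: 31.7
[-1.1366782  -0.6485363   0.74764212] -86.88937047067954
```

```bash
python3 -m crank '0 0 0 0 0 0 0.5; 0 0 0 0 0 0 0.5; 0 0 0 0 0 0 0.5; 0 0 -0.05 0 0 0 0.5; 0 0 -0.1 0 0 0 0.5; 0 0 -0.145 0 0 -0.2 0.5; 0 0 -0.145 0 0 -0.4 0.5;  0 0 -0.145 0 0 -0.6 0.5'
python3 - <<'E'
from h import *
togo([505,171,215],[.983,-.18])
E
```

```text
time: 5.9
position: [528.6, 291.5, 216.0]
tool_rot: [-0.0, 0.965, 0.263, 0.0]
contact_force: [-0.2, 0.4, -0.2]
width: 0.502
grasp_force: 0.0
t 5.9 shift [-0.1019  0.1147  0.0011]
turn/45deg [-0.000e+00 -1.000e-03 -1.091e+00] deg 49.1
turn/45deg [-1.000e-03  0.000e+00  2.909e+00] deg 130.9
```

```bash
python3 -m crank '-0.04 0.045 0 0 0 -0.2 0.5; -0.08 0.09 0 0 0 -0.4 0.5; -0.102 0.115 0 0 0 -0.6 0.5; -0.102 0.115 0 0 0 -0.8 0.5; -0.102 0.115 0 0 0 -0.99 0.5; -0.102 0.115 0 0 0 -0.99 0.5'
python3 - <<'E'
from h import *
import cv2
togo([505,171,215],[.983,-.18])
cv2.imwrite("pics/w2.png",cv2.convertScaleAbs(ctrl.camera("wrist"),alpha=1.3))
a=ctrl.camera("top")[150:245,165:295]
cv2.imwrite("pics/crop2.png",cv2.convertScaleAbs(cv2.resize(a,None,fx=6,fy=6,interpolation=2),alpha=1.8))
E
```

```text
time: 6.65
position: [504.3, 170.6, 215.5]
tool_rot: [-0.0, 0.795, 0.607, 0.0]
contact_force: [0.8, -0.2, 0.2]
width: 0.496
grasp_force: 0.0
t 6.65 shift [0.0007 0.0008 0.0006]
turn/45deg [-0.    -0.    -0.109] deg 4.9
turn/45deg [-0.     0.     3.891] deg 175.1
```

View pics/w2.png

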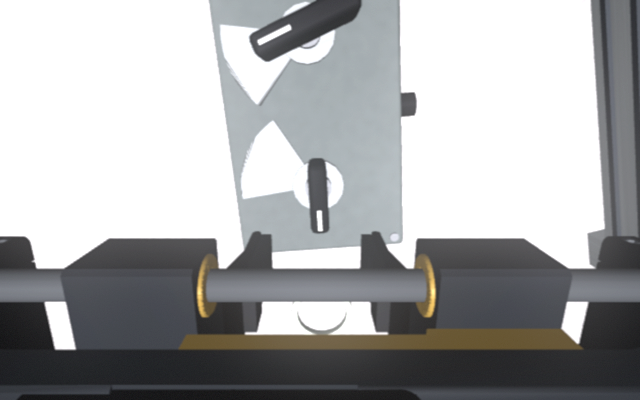

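The isolator bar has swung from about (257,47) to (350,5), and its quadrant is clear of the selector. The selector bar runs from (317,158) to (320,233), with its hub at about (319,185).

Run:
```python
from h import *
c=ctrl.get_calibration("wrist");s,r=tool();M=np.eye(4);M[:3,:3]=r.as_matrix();M[:3,3]=s["position"];T=M@c["mount"]
g=lambda u,v,z:ray(c,T,u,v,z)
for n,a in[("hub",g(319,185,79)),("mid",(g(317,160,128)+g(320,232,128))/2),("isohub",g(309,35,79))]:print(n,a.round(1))
for a,b in[((320,232),(317,160)),((261,47),(350,8))]:
    d=g(*b,128)-g(*a,128);print("bar cw from y, deg",np.rad2deg(np.arctan2(d[0],d[1])).round(1),np.linalg.norm(d))
togo([504.5,171.5,99],[.983,-.18])
```

```text
hub [506.4 172.3  79. ]
mid [506.5 175.1 128. ]
isohub [530.3 289.   79. ]
bar cw from y, deg 13.0 54.16572182527239
bar cw from y, deg 83.6 61.671730184634015
t 6.75 shift [ 1.200e-03 -1.000e-04  1.455e-01]
turn/45deg [-0.     0.    -0.112] deg 5.1
turn/45deg [0.    0.    3.888] deg 174.9
```

```bash
python3 -m crank '0.003 0.0014 0.04 0 0 -0.06 0.5; 0.003 0.0014 0.08 0 0 -0.06 0.5; 0.003 0.0014 0.12 0 0 -0.06 0.5; 0.003 0.0014 0.145 0 0 -0.06 0.5; 0.003 0.0014 0.145 0 0 -0.06 0; 0.003 0.0014 0.145 0 0 -0.06 0; 0.003 0.0014 0.145 0 0 -0.06 0; 0.003 0.0014 0.145 0 0 -0.06 0'
```

```text
time: 7.75
position: [506.6, 172.9, 100.2]
tool_rot: [0.0, 0.78, 0.626, 0.001]
contact_force: [-1.1, -0.6, 2.9]
width: 0.154
grasp_force: 30.0
```

```bash
python3 -m crank '0 0 0 0 0 0.1 0; 0 0 0 0 0 0.2 0; 0 0 0 0 0 0.3 0; 0 0 0 0 0 0.4 0; 0 0 0 0 0 0.5 0; 0 0 0 0 0 0.6 0; 0 0 0 0 0 0.7 0; 0 0 0 0 0 0.8 0' && python3 -m crank '0 0 0 0 0 0.12 0; 0 0 0 0 0 0.24 0; 0 0 0 0 0 0.36 0; 0 0 0 0 0 0.48 0; 0 0 0 0 0 0.6 0; 0 0 0 0 0 0.7 0; 0 0 0 0 0 0.8 0; 0 0 0 0 0 0.85 0'; python3 -c "
from h import *
s,r=tool();print(s['torque'],np.rad2deg(np.arctan2(*r.as_matrix()[1::-1,1])))"
```

```text
time: 8.75
position: [507.2, 172.5, 100.2]
tool_rot: [0.0, 0.936, 0.353, 0.001]
contact_force: [2.8, -1.1, 1.3]
width: 0.16
grasp_force: 30.0
time: 9.75
position: [507.3, 172.0, 100.2]
tool_rot: [0.0, 1.0, 0.027, 0.001]
contact_force: [3.1, -4.5, 3.0]
width: 0.174
grasp_force: 31.7
[-1.06040035 -0.67680477  0.73228644] -86.85069108347957
```

The torque and opening match the isolator's at its stop, so I'll release and retreat upwards with a margin.

```bash
python3 -m crank '0 0 0 0 0 0 0.5; 0 0 0 0 0 0 0.5; 0 0 0 0 0 0 0.5; 0 0 -0.05 0 0 0 0.5; 0 0 -0.1 0 0 0 0.5; 0 0 -0.145 0 0 0 0.5; 0 0 -0.145 0 0 0 0.5' && python3 -m crank '-0 -0.07 -0.02 0 0 0 0.5; 0 -0.14 -0.04 0 0 0 0.5; 0 -0.21 -0.04 0 0 0 0.5; 0 -0.28 -0.04 0 0 0 0.5; 0 -0.35 -0.04 0 0 0 0.5; 0 -0.35 -0.04 0 0 0 0.5; 0 -0.35 -0.04 0 0 0 0.5'
python3 - <<'E'
from h import *
import cv2
a=ctrl.camera("top")[150:245,165:295]
cv2.imwrite("pics/crop3.png",cv2.convertScaleAbs(cv2.resize(a,None,fx=6,fy=6,interpolation=2),alpha=1.8))
E
```

```text
time: 10.62
position: [507.3, 173.3, 217.8]
tool_rot: [-0.001, 1.0, 0.028, 0.002]
contact_force: [0.2, -0.2, -1.0]
width: 0.503
grasp_force: 0.0
time: 11.5
position: [490.3, 451.5, 246.0]
tool_rot: [0.001, 1.0, 0.028, -0.001]
contact_force: [-0.2, -0.5, 0.0]
width: 0.5
grasp_force: 0.0
```

View pics/crop3.png

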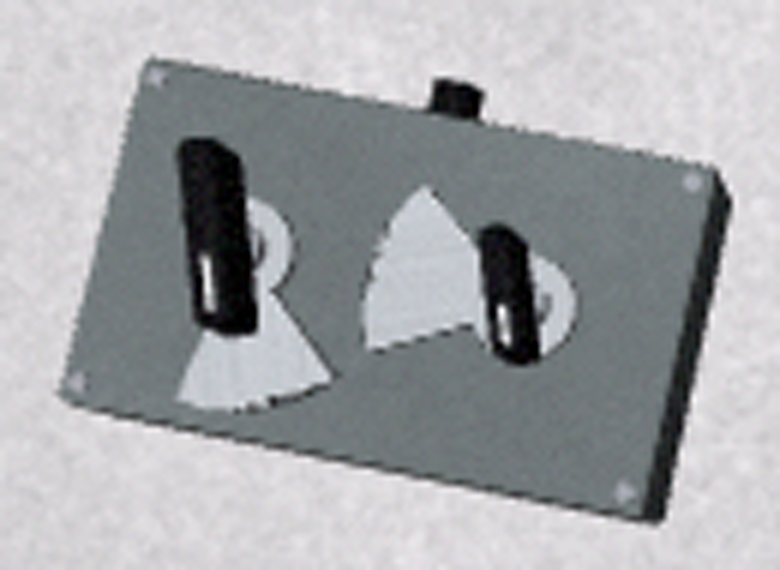

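The final view shows both quadrants turned about 69–70° from the start: the isolator's corner went from (395,212) to (330,380), and the selector's from (375,358) to (428,187). Both are at their stops and the arm is clear.

```bash
python3 -c "
from plant import ctrl
print(ctrl.job_done())"
```

```text
the job is handed in; nothing more can be done
None
```

I turned the isolator and then the selector clockwise to their stops (about 69–70° each in the images), left the lone handle alone, moved the arm clear, and handed the job in at about 11.6 s.

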